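# Sort grout-sanding pads by feel into a tray with a bifold cover

### The job

Slide the tray's bifold cover fully open by its grip, then put away all the sanding pads lying on the plank: coarse ones in the tray's near bay (on the side of the cover's grip), fine ones in the far bay. The pads look the same, so tell coarse from fine by how much they resist when pressed and dragged across the plank. When all are in, slide the cover fully closed, let go, and leave the things on the organizer as they are.

Things in the scene. Friction and masses are not known exactly. Their poses are not given: they have to be found in the camera images.
- tray: Fixed clear acrylic tray, 209 (x) x 260 (y) mm, rim 58 mm high, walls and floor 5 mm. Origin: centre of underside; z up, x away from the robot, y to its left (yaw within 0.12 rad). A 45 mm high divider at x = 0 parts it into near bay (x -99 to -3 mm) and far bay (x 3 to 99). Cover open, both are free from above for y -125 to 75 mm; beyond stand the folded panels, up to 190 mm over the table.
- near_bay (a point): Centre of the near bay's floor (tray x = -51 mm, y = 0, 5 mm above the table): for coarse pads. Axes as the tray's.
- far_bay (a point): Centre of the far bay's floor (tray x = +51 mm, y = 0, 5 mm above the table): for fine pads. Axes as the tray's.
- cover (a joint): Travel (m) of the bifold cover's leading bar along tray +y: 0 closed (start), 0.199 fully open. Two white 199 x 125 mm panels, hinged to each other and to the tray's +y end, fold up like a tent as it goes; closed they stay peaked by 32 mm. Sliding takes about 3 to 6 N; it stays where it is left.
- cover_grip (a point): Where to take the cover: black upright block 26 (tray x) x 14 (tray y) mm on the leading bar's end, in front of the tray (tray x = -156 mm), spanning 67 to 121 mm over the table; the point is on its mid-axis, 100 mm up. The bar below reaches 69 mm. Axes as the tray's. Moves straight along tray y, from -117 mm (closed) to +82 mm (open). Pinch from above across its 14 mm.
- pad1_c (a point): Sanding pad 1 of up to 6 that look alike (None if absent): cork 48 (x) x 34 (y) mm, grey grit on both flat faces, 20 mm thick, 60 to 130 g. Point: its centre; z normal to the grit. Starts flat on the table, any yaw. Coarse or fine, both faces alike: sliding on the table, coarse resists with 1.0 to 1.4 times the force pressing it down, fine with 0.18 to 0.26. Cork sides grip well.
- pad2_c (a point): Sanding pad 2 of up to 6 that look alike (None if absent): cork 48 (x) x 34 (y) mm, grey grit on both flat faces, 20 mm thick, 60 to 130 g. Point: its centre; z normal to the grit. Starts flat on the table, any yaw. Coarse or fine, both faces alike: sliding on the table, coarse resists with 1.0 to 1.4 times the force pressing it down, fine with 0.18 to 0.26. Cork sides grip well.
- pad3_c (a point): Sanding pad 3 of up to 6 that look alike (None if absent): cork 48 (x) x 34 (y) mm, grey grit on both flat faces, 20 mm thick, 60 to 130 g. Point: its centre; z normal to the grit. Starts flat on the table, any yaw. Coarse or fine, both faces alike: sliding on the table, coarse resists with 1.0 to 1.4 times the force pressing it down, fine with 0.18 to 0.26. Cork sides grip well.
- pad4_c (a point): Sanding pad 4 of up to 6 that look alike (None if absent): cork 48 (x) x 34 (y) mm, grey grit on both flat faces, 20 mm thick, 60 to 130 g. Point: its centre; z normal to the grit. Starts flat on the table, any yaw. Coarse or fine, both faces alike: sliding on the table, coarse resists with 1.0 to 1.4 times the force pressing it down, fine with 0.18 to 0.26. Cork sides grip well.
- pad5_c (a point): Sanding pad 5 of up to 6 that look alike (None if absent): cork 48 (x) x 34 (y) mm, grey grit on both flat faces, 20 mm thick, 60 to 130 g. Point: its centre; z normal to the grit. Starts flat on the table, any yaw. Coarse or fine, both faces alike: sliding on the table, coarse resists with 1.0 to 1.4 times the force pressing it down, fine with 0.18 to 0.26. Cork sides grip well.
- pad6_c (a point): Sanding pad 6 of up to 6 that look alike (None if absent): cork 48 (x) x 34 (y) mm, grey grit on both flat faces, 20 mm thick, 60 to 130 g. Point: its centre; z normal to the grit. Starts flat on the table, any yaw. Coarse or fine, both faces alike: sliding on the table, coarse resists with 1.0 to 1.4 times the force pressing it down, fine with 0.18 to 0.26. Cork sides grip well.
- soap_dish: Bystander: white ceramic soap dish 85 x 120 x 22 mm on the upper tier (115 mm up) of the clear two-tier organizer (110 x 300 mm, 115 mm high) standing beyond the pads. Origin: centre of its underside.
- pump: Bystander: white pump dispenser, 118 mm high, on the organizer's upper tier. Origin: centre of its underside.
- grout_brush: Bystander: orange grout brush 160 mm long on the organizer's lower tier. Origin: centre of its underside.
- pumice: Bystander: green pumice block 55 x 90 x 35 mm on the organizer's lower tier. Origin: centre of its underside.
There are look-alikes about, which are no part of the job. Leave any orange or turquoise look-alike of the part that bears pad6_c alone.

How it is judged:
By the outcome, as a careful person would: the job done as asked, in the order asked, and still so for the second after the job is handed in, with the robot touching nothing.
Of pad1, pad2, pad3, pad4, pad5, pad6 only 4 to 6 are there at a start; the rules pass over those that are not, and their reading is None.
At some moment in a run one of pad1, pad2, pad3, pad4, pad5, pad6 may be knocked a few centimetres aside while the robot is not near it.
Once in a run the grip may slacken for a moment while it holds something.
It also fails if it takes over 210 s, if anything falls off the work surface, if the arm or the gripper's body presses on something with over 40 N, if the wrist force passes 120 N, or if a joint passes its speed limit or range.

### The arm

A 7-joint arm with a two-finger parallel gripper is mounted at the origin on the work surface. World frame = base frame: x ahead of the robot, y to its left, z up, the work surface at z = 0. Lengths are in m, angles in rad, forces in N, time in s.
With the tool pointing down it reaches from about 0.35 to 0.9 m from the base axis. Payload 8.1 kg.
Tool frame: the origin (TCP) lies at the very end of the fingers, on their centre line; the grasp point (between the pads) lies 19 mm behind it (arm.tcp_to_grasp is the z of the grasp point in the tool frame, in m); z points along the fingers, y is the line along which they close (so a half turn about z gives the same grasp; the last joint's range is limited). The gripper opens to 92 mm and grips with 3 to 60 N. Pads are 19 mm wide; open, the fingers measure 130 mm over their backs; the gripper's body (75 mm by 190 mm) begins 47 mm behind the grasp point.
Start: joints at [-1.389, 0.434, 0.025, 1.573, -0.012, 1.134, -0.075], TCP at [0.176, 0.6, 0.227] pointing down, gripper open.
Joint ranges: [-2.62, 2.62], [-0.44, 2.09], [-1.27, 1.32], [0.08, 2.57], [-1.32, 4.46], [0.12, 2], [-2.74, 2.74]. Speed limits (rad/s): [2.22, 2.22, 3.01, 3.01, 3.14, 3.14, 3.14].

### API

Orientations are given as a rotation vector (axis times angle).
In Python, from cell import readout, vision, sign_off, arm gives the robot as it stands. The module is installed in compiled form; this text tells all that it offers.
- The arm moves only by the shell command python3 -m creep 'ROWS' [FORCE]. ROWS is JSON, a list of rows, each a list of 5 numbers: the shift along the tool's x, y, z in units of 4 cm (1.0 is 4 cm), then the turn about the tool's z in units of 4 degrees (1.0 is 4 degrees), then the opening, from 0 (shut) to 1 (fully open). A call has 1 to 12 rows; each row shifts and turns the commanded pose from where the row before left it, along the tool's axes as they then stand; what a row does not reach is not made up. A row lasts 1/8 s, in which the tool goes at most 62.5 mm and 10.7 degrees, less where a joint would pass 70% of its speed; a pose out of reach is approached as far as the arm can. A call with a number of a shift or a turn outside -1 to 1 is refused whole. A call with a gripper value outside its range is refused whole. The fingers move at their own pace and stop on an object; FORCE is the grip in N (left out, the last holds). Time passes only in rows, so rows that do not move let the fingers close. It gives the time, the measured TCP pose, the force, the opening and the grip force at its end, in the units of the state.
- readout.observe(): the state, without advancing time (a new reading comes with each control period).
- vision.get_image(name): name is "side" or "top"; returns a dict with "pixels" (420x560x3 uint8, blue, green, red), "z_map" (420x560 float32, m along the optical axis (not along the pixel's ray), 0 where there is no reading), "camera_matrix" (3x3 intrinsics, pixels), "position" and "rotation" of the camera in the world. Camera axes: x right, y up, looking along -z (the intrinsics and any distortion apply to the point x, -y, -z); pixel columns grow to the right and rows downward; lengths in m; the calibration is good to about 2 mm. A picture is of the moment at which its call begins.
- sign_off(): hands the job in; it is judged then, once.
The state is a dict: "clock": time; "joints": joint angles; "dq": joint speeds; "joint_efforts": joint torques, N m; "position": TCP position; "ee_rot": TCP orientation; "force": force on the tool from outside, world axes, zero at the start; "ft_torque": the same for the moment, N m; "width": opening from 0.0 (shut) to 1.0 (fully open); "gripper_force": force on a finger pad.
Only numpy, scipy, OpenCV 4.12 (cv2) and the standard library are available. Lean on these libraries where they do the work, as an engineer would, in place of code of your own. Each camera call takes 0.05 s, during which the arm holds its last target. There are 200 camera calls.

## Working session

There is one attempt and no reset: what is moved stays moved. The work goes in short steps, Python scripts to look and compute and a shell command to move; the robot and the scene stay as the last step left them, time stands still between calls to the robot, and variables do not carry over. Pictures are saved under pics/ and viewed, at most 14 in all, crops included, and the job is handed in when it is done.

```bash
mkdir -p pics
cat > h.py <<'E'
import numpy as np, cv2
from cell import readout, vision, sign_off, arm
from scipy.spatial.transform import Rotation as R
def shot(n,f=None):
    d=vision.get_image(n)
    if f: cv2.imwrite('pics/'+f,d['pixels'])
    return d
def world(d):
    K=d['camera_matrix'];z=d['z_map'];h,w=z.shape
    u,v=np.meshgrid(np.arange(w),np.arange(h))
    p=np.stack([(u-K[0,2])/K[0,0]*z,-(v-K[1,2])/K[1,1]*z,-z],-1)
    r=np.array(d['rotation']); r=r if r.shape==(3,3) else R.from_rotvec(r).as_matrix()
    return p@r.T+np.array(d['position'])
def st():
    s=readout.observe();M=R.from_rotvec(s['ee_rot']).as_matrix();return s,M
E
python3 - <<'E'
from h import *
for n in('top','side'):
    d=shot(n,n+'0.png'); print(n,d['position'],d['rotation'],d['camera_matrix'],[k for k in d])
s,M=st();print(s);print(M.round(3),arm.tcp_to_grasp)
E
```

```text
top [ 0.37403098 -0.07752834  1.06724109] [ 0.15904772 -0.16719103 -1.66042655] [[460.13112314   0.         275.65748632]
 [  0.         460.13112314 207.74378483]
 [  0.           0.           1.        ]] ['pixels', 'z_map', 'camera_matrix', 'position', 'rotation']
side [ 0.38982404 -0.74004394  0.52278719] [ 1.03738229 -0.14736438 -0.24979332] [[440.47041014   0.         275.48639918]
 [  0.         440.47041014 209.20044973]
 [  0.           0.           1.        ]] ['pixels', 'z_map', 'camera_matrix', 'position', 'rotation']
{'clock': 0.1, 'joints': array([-1.38862575,  0.4351654 ,  0.02498892,  1.5739773 , -0.01161468,
        1.13398056, -0.07509   ]), 'dq': array([ 1.95781173e-03, -1.27808205e-03, -3.05123155e-04, -2.20407644e-03,
       -1.52015311e-04,  2.21494859e-03, -6.78166320e-05]), 'joint_efforts': array([ 2.73765399e-03, -6.69116664e+01,  9.87879708e-01, -3.15141070e+01,
       -6.04907982e-02,  3.73683544e-02,  4.24330813e-05]), 'position': array([0.17551596, 0.59939318, 0.22602724]), 'ee_rot': array([-4.45918826e-01, -3.10970609e+00,  2.17268890e-03]), 'force': array([-0.25035265,  0.24269216, -0.2446315 ]), 'ft_torque': array([-0.03097196,  0.04476308,  0.00490615]), 'gripper_force': 0.0, 'width': 1.0001035908144678}
[[-0.96   0.281 -0.   ]
 [ 0.281  0.96  -0.001]
 [-0.    -0.001 -1.   ]] -0.0188
```

View pics/top0.png

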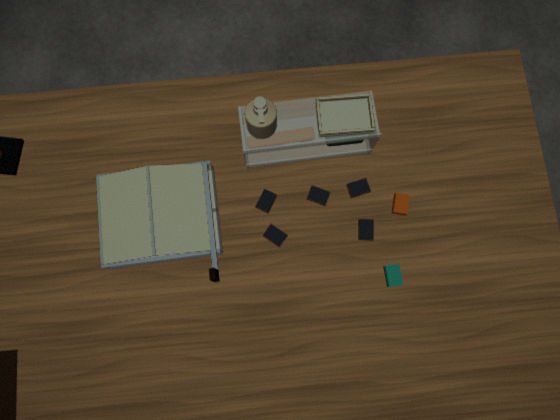

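View pics/side0.png

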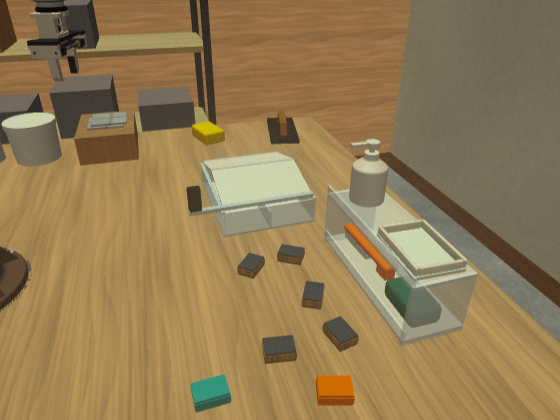

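The top view shows five dark pads, at (266,201), (275,235), (318,195), (359,188) and (366,229). The grip is at (214,275), the tray is on the left, and the orange and turquoise look-alikes are on the right. Next I measure them.

```bash
cat >> h.py <<'E'
def pads(d=None,name='top',box=None):
    d=d or shot(name); P=world(d); px=d['pixels'].astype(int)
    m=(px.max(-1)<62)&(px.max(-1)-px.min(-1)<25)&(P[...,2]>.010)&(P[...,2]<.05)&(P[...,0]>.25)&(P[...,0]<.9)&(d['z_map']>0)
    n,l,s,c=cv2.connectedComponentsWithStats(m.astype(np.uint8)); out=[]
    for i in range(1,n):
        if s[i,4]<80: continue
        q=P[l==i]; r=cv2.minAreaRect(q[:,:2].astype(np.float32)); b=cv2.boxPoints(r); e=b[1]-b[0]; f=b[2]-b[1]
        if np.hypot(*f)>np.hypot(*e): e,f=f,e
        out.append((np.array(r[0]),np.median(q[:,2]),np.degrees(np.arctan2(e[1],e[0]))%180,np.hypot(*e),np.hypot(*f),c[i].round()))
    return out
def showpads(*a,**k):
    for o in pads(*a,**k): print('xy',o[0].round(4),'z %.4f longaxis %.1f size %.3f %.3f'%o[1:5],'px',o[5])
E
python3 - <<'E'
from h import *
d=shot('top'); P=world(d); px=d['pixels'].astype(int); showpads(d)
print('table z',np.median(P[300:330,300:400,2]))
v,u=np.mgrid[0:420,0:560]
m=(u>195)&(u<232)&(v>255)&(v<295)&(P[...,2]>.105)&(P[...,2]<.14)
q=P[m];r=cv2.minAreaRect(q[:,:2].astype(np.float32));print('grip',q.mean(0),q[:,2].max(),r)
m=(u>85)&(u<235)&(v>150)&(v<275)&(P[...,2]>.045)&(P[...,2]<.15)&(px.min(-1)>90)
q=P[m];r=cv2.minAreaRect(q[:,:2].astype(np.float32));print('cover',r,cv2.boxPoints(r),q[:,2].min(),q[:,2].max())
# bar
m=(u>200)&(u<225)&(v>225)&(v<280)&(P[...,2]>.045)&(P[...,2]<.13)
q=P[m];print(cv2.fitLine(q[:,:2].astype(np.float32),cv2.DIST_HUBER,0,.01,.01).ravel(),np.median(q[:,2]))
m=(u>238)&(u<385)&(v>90)&(v<170)&(P[...,2]>.05);print('org',P[m].min(0),P[m].max(0))
E
```

```text
xy [0.7838 0.5367] z 0.0146 longaxis 167.9 size 0.090 0.056 px [  9. 154.]
xy [ 0.7303 -0.2715] z 0.0305 longaxis 91.3 size 0.084 0.005 px [345. 143.]
xy [ 0.622  -0.2911] z 0.0221 longaxis 102.4 size 0.047 0.033 px [358. 187.]
xy [ 0.6123 -0.1952] z 0.0225 longaxis 63.7 size 0.047 0.034 px [318. 195.]
xy [ 0.6113 -0.0719] z 0.0225 longaxis 149.0 size 0.047 0.033 px [266. 200.]
xy [ 0.5219 -0.2953] z 0.0222 longaxis 172.5 size 0.047 0.033 px [366. 229.]
xy [ 0.5283 -0.085 ] z 0.0223 longaxis 51.0 size 0.047 0.033 px [275. 235.]
xy [0.2904 0.5101] z 0.0302 longaxis 0.1 size 0.080 0.007 px [  9. 370.]
table z 0.002578550190966755
grip [0.44506942 0.04937101 0.12172868] 0.1272142836290191 ((0.44547489285469055, 0.049739763140678406), (0.014381724409759045, 0.024983324110507965), 87.6957015991211)
cover ((0.5814153552055359, 0.17074593901634216), (0.24360744655132294, 0.25900930166244507), 1.7646986246109009) [[0.45568132 0.29643822]
 [0.4636575  0.03755177]
 [0.7071494  0.04505366]
 [0.6991732  0.30394012]] 0.04683157080432432 0.10678041334673694
[0.9927333  0.12033514 0.51903397 0.05690558] 0.07163616464462336
org [ 0.37403098 -0.33310336  0.05000953] [ 0.8174895  -0.03079668  1.06724109]
```

Run:
```python
from h import *
d=shot('top'); P=world(d)
def plane(u0,u1,v0=175,v1=250):
    q=P[v0:v1,u0:u1].reshape(-1,3); q=q[(q[:,2]>.05)&(q[:,2]<.12)]
    for _ in range(4):
        A=np.c_[q[:,:2],np.ones(len(q))];c=np.linalg.lstsq(A,q[:,2],rcond=None)[0];r=abs(A@c-q[:,2]);q=q[r<max(3*np.median(r),.001)]
    print(c,len(q),np.median(r)); return np.array([c[0],c[1],-1])
a=plane(105,142);b=plane(162,198)
for n in (a,b): print(np.degrees(np.arctan2(n[0],n[1])))
x=np.cross(a,b);print('ridge dir',np.degrees(np.arctan2(x[1],x[0])))
v,u=np.mgrid[0:420,0:560]
m=(u>198)&(u<224)&(v>160)&(v<280)&(P[...,2]>.062)&(P[...,2]<.08)
cv2.imwrite('pics/crop1.png',cv2.resize(d['pixels'][140:300,80:250],None,fx=4,fy=3.7)*1)
s=cv2.convertScaleAbs(d['pixels'][140:300,80:250],alpha=2.0);cv2.imwrite('pics/crop1.png',cv2.resize(s,None,fx=3.7,fy=3.7))
```

```text
[ 0.00897282 -0.26501315  0.14225548] 2628 0.0010462121957042353
[-0.00992849  0.26149631  0.06034054] 2553 0.0011875942750870783
178.06081936971992
-2.1743609483491544
ridge dir 2.0559940083201393
```

View pics/crop1.png

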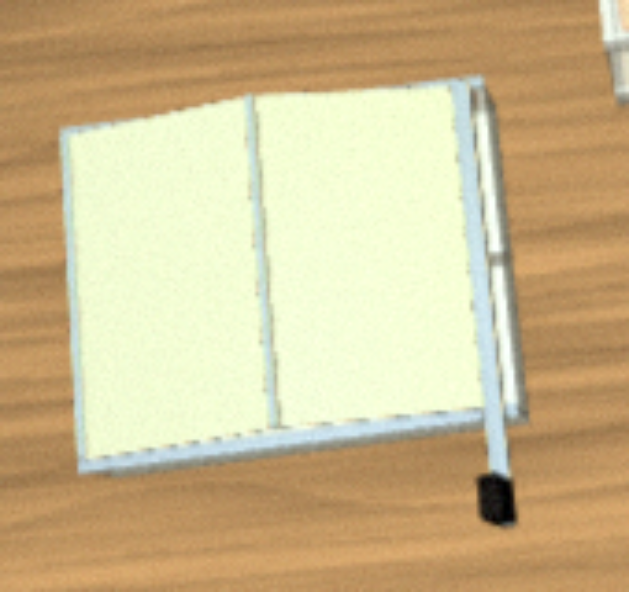

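The crop shows the cover as a tent with its hinge line at about (262,260), the bar along the right edge, and the grip at (496,498). Ridge yaw is 2.05° and the tray centre comes out near (0.597, 0.172), which fits the given sizes. Next I move above the grip.

```bash
cat >> h.py <<'E'
YAW=np.radians(2.05)
def go(x,y,z,yaw):
    """deltas to put TCP at x,y,z with tool y axis along world angle yaw (mod 180); shifts assume turn done first"""
    s,M=st(); a=np.degrees(np.arctan2(M[1,1],M[0,1])); 
    da=(yaw-a+90)%180-90
    b=np.radians(a+da); ty=np.array([np.cos(b),np.sin(b),0]); tz=np.array([0,0,-1.]); tx=np.cross(ty,tz)
    e=np.array([x,y,z])-s['position']
    print('t %.1f pos'%s['clock'],s['position'].round(4),'yaw %.1f j7 %.2f'%(a,s['joints'][6]),'F',s['force'].round(1),'w %.3f g %.1f'%(s['width'],s['gripper_force']))
    print('TURN units %.2f | shift units x %.2f y %.2f z %.2f'%((-da/4,)+tuple((e@np.array([tx,ty,tz]).T)/.04)))
E
python3 -m creep '[[0,0,0,-0.92,1],[0,0,0,-0.92,0.6],[0,0,0,-0.92,0.6],[0,0,0,-0.92,0.6],[0,0,0,-0.92,0.6],[-0.446,-1,0,0,0.6],[-0.446,-1,0,0,0.6],[-0.446,-1,0,0,0.6],[-0.446,-1,0,0,0.6],[-0.446,-1,0,0,0.6],[-0.446,-1,0,0,0.6]]' 20
python3 -m creep '[[-0.446,-1,0,0,0.5],[-0.446,-1,0,0,0.5],[-0.446,-1,0,0,0.5],[-0.446,-1,0,0,0.5],[-0.446,-1,0,0,0.5],[-0.446,-1,0,0,0.5],[-0.446,-1,0,0,0.5],[-0.446,-1,0,0,0.5],[0,0,0,0,0.5],[0,0,0,0,0.5]]'
python3 -c "
from h import *
go(.445,.0494,.083,92.05)"
```

```text
clock: 1.58
position: [0.2918, 0.3624, 0.2267]
ee_rot: [-0.057, 3.141, 0.0]
force: [0.2, 0.8, 0.1]
width: 0.603
gripper_force: 0.0
clock: 2.82
position: [0.4452, 0.0498, 0.2266]
ee_rot: [0.057, -3.141, -0.001]
force: [0.4, 0.2, -0.5]
width: 0.499
gripper_force: 0.0
t 2.8 pos [0.4452 0.0498 0.2266] yaw 92.1 j7 1.44 F [ 0.4  0.2 -0.5] w 0.499 g 0.0
TURN units 0.01 | shift units x 0.00 y -0.01 z 3.59
```

```bash
python3 -m creep '[[0,0,0.8,0,0.5],[0,0,0.8,0,0.5],[0,0,0.8,0,0.5],[0,0,0.7,0,0.5],[0,0,0.45,0,0.5],[0,0,0,0,0.5],[0,0,0,0,0],[0,0,0,0,0],[0,0,0,0,0],[0,0,0,0,0],[0,0,0,0,0],[0,0,0,0,0]]' 25
python3 -c "
from h import *
go(.445,.0494,.083,92.05)"
```

```text
clock: 4.32
position: [0.4457, 0.0501, 0.0851]
ee_rot: [-0.058, 3.141, 0.002]
force: [-1.9, 5.2, 5.8]
width: 0.152
gripper_force: 25.0
t 4.3 pos [0.4457 0.0501 0.0851] yaw 92.1 j7 1.55 F [-1.9  5.2  5.8] w 0.152 g 25.0
TURN units 0.02 | shift units x 0.02 y -0.02 z 0.05
```

Gripped: a width of 0.152 is 14 mm. Now I slide +y by 0.199, which is 4.98 units.

```bash
python3 -m creep '[[0,0.3,0,0,0],[0,0.5,0,0,0],[0,0.5,0,0,0],[0,0.5,0,0,0],[0,0.5,0,0,0],[0,0.5,0,0,0],[0,0.5,0,0,0],[0,0.5,0,0,0]]' 25
python3 -m creep '[[0,0.5,0,0,0],[0,0.4,0,0,0],[0,0.25,0,0,0],[0,0.1,0,0,0],[0,0,0,0,0],[0,0,0,0,0]]'
python3 -c "
from h import *
go(.445,.0494,.083,92.05)
s,M=st();print(s['position']-np.array([.4457,.0501,.085]))"
```

```text
clock: 5.32
position: [0.4403, 0.2003, 0.0851]
ee_rot: [-0.055, 3.141, -0.002]
force: [-0.7, -4.6, 7.7]
width: 0.151
gripper_force: 25.0
clock: 6.08
position: [0.4386, 0.2493, 0.0851]
ee_rot: [-0.055, 3.141, -0.003]
force: [-0.9, -5.1, 9.2]
width: 0.147
gripper_force: 25.0
t 6.1 pos [0.4386 0.2493 0.0851] yaw 92.0 j7 1.15 F [-0.9 -5.1  9.2] w 0.147 g 25.0
TURN units -0.02 | shift units x 0.02 y -5.00 z 0.05
[-7.14989719e-03  1.99193077e-01  6.39493282e-05]
```

```bash
python3 -m creep '[[0,0.08,0,0,0],[0,0,0,0,0],[0,0,0,0,0]]' 
python3 -m creep '[[0,0,0,0,0.4],[0,0,0,0,0.4],[0,0,0,0,0.4],[0,0,-1,0,0.4],[0,0,-1,0,0.4],[0,0,-1,0,0.4],[0,0,-0.6,0,0],[0,-0.8,0,0,0],[0,-1,0,0,0],[0,-1,0,0,0],[0,-1,0,0,0]]'
python3 - <<'E'
from h import *
d=shot('top','top1.png'); P=world(d); showpads(d)
v,u=np.mgrid[0:420,0:560]
px=d['pixels'].astype(int)
m=(u>100)&(u<160)&(v>240)&(v<330)&(P[...,2]>.11)&(P[...,2]<.14)&(px.max(-1)<70)
q=P[m];r=cv2.minAreaRect(q[:,:2].astype(np.float32));print('grip',q.mean(0),len(q),r)
go(.528,-.085,.1,90)
E
```

```text
clock: 6.45
position: [0.4385, 0.2494, 0.085]
ee_rot: [0.051, -3.14, 0.008]
force: [-1.5, -15.4, 14.4]
width: 0.153
gripper_force: 25.0
clock: 7.82
position: [0.4435, 0.1014, 0.2288]
ee_rot: [-0.058, 3.141, 0.0]
force: [0.1, 0.4, 0.7]
width: 0.004
gripper_force: 0.0
xy [0.7832 0.5352] z 0.0144 longaxis 169.6 size 0.091 0.054 px [  9. 154.]
xy [ 0.7299 -0.2715] z 0.0312 longaxis 90.6 size 0.085 0.004 px [345. 143.]
xy [ 0.6214 -0.2909] z 0.0223 longaxis 103.2 size 0.046 0.032 px [358. 187.]
xy [ 0.6124 -0.195 ] z 0.0224 longaxis 62.1 size 0.046 0.032 px [318. 195.]
xy [ 0.6113 -0.0724] z 0.0222 longaxis 148.8 size 0.046 0.031 px [266. 200.]
xy [ 0.5218 -0.2952] z 0.0223 longaxis 172.7 size 0.047 0.033 px [366. 229.]
xy [ 0.5285 -0.0851] z 0.0226 longaxis 48.4 size 0.046 0.032 px [275. 235.]
xy [0.2903 0.5106] z 0.0301 longaxis 179.7 size 0.080 0.006 px [ 10. 370.]
grip [nan nan nan] 0 ((0.0, 0.0), (0.0, 0.0), 0.0)
t 7.9 pos [0.4435 0.0957 0.2288] yaw 91.8 j7 1.35 F [-0.6 -6.2 -0.8] w 0.003 g 0.0
TURN units 0.45 | shift units x -2.11 y -4.52 z 3.22<stdin>:6: RuntimeWarning: Mean of empty slice.
  ret = um.true_divide(
```

View pics/top1.png

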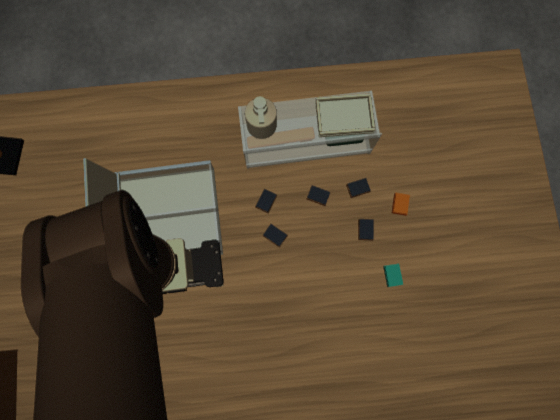

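The cover is open, with the folded panels at about (100,185), both bays are visible, and the end stop was felt at 15 N. The pads have not moved. Next I measure the organizer's front edge for clearance.

Run:
```python
from h import *
d=shot('top'); P=world(d); 
v,u=np.mgrid[0:420,0:560]
w=(u>235)&(u<390)&(v>88)&(v<175)
for a,b in((.008,.05),(.05,.1),(.1,.13),(.13,.16)):
    m=w&(P[...,2]>a)&(P[...,2]<b)&(P[...,0]<.85); q=P[m]
    r=cv2.minAreaRect(q[:,:2].astype(np.float32)); print(a,b,m.sum(),q.min(0),cv2.boxPoints(r).round(3).tolist())
# gripper body extent near tool
s,M=st();p=s['position']
d2=d;m=(np.hypot(P[...,0]-p[0],P[...,1]-p[1])<.16)&(P[...,2]>p[2]+.05)&(P[...,2]<p[2]+.13)
q=P[m][:,:2]-p[:2];print('body rel',q.min(0),q.max(0),m.sum())
d=shot('side');P=world(d);m=(np.hypot(P[...,0]-p[0],P[...,1]-p[1])<.16)&(P[...,2]>p[2]+.05)&(P[...,2]<p[2]+.13)
q=P[m][:,:2]-p[:2];print('body rel',q.min(0),q.max(0),m.sum())
```

```text
0.008 0.05 1733 [ 0.6840899  -0.39545194  0.00808943] [[0.6320000290870667, -0.03099999949336052], [0.7289999723434448, -0.4230000078678131], [0.843999981880188, -0.39399999380111694], [0.7459999918937683, -0.0020000000949949026]]
0.05 0.1 70 [ 0.69678759 -0.3329782   0.05160637] [[0.6970000267028809, -0.032999999821186066], [0.7059999704360962, -0.3330000042915344], [0.7239999771118164, -0.3319999873638153], [0.7149999737739563, -0.03200000151991844]]
0.1 0.13 4720 [ 0.69709196 -0.33261495  0.10128473] [[0.6959999799728394, -0.032999999821186066], [0.7059999704360962, -0.33399999141693115], [0.8180000185966492, -0.33000001311302185], [0.8080000281333923, -0.029999999329447746]]
0.13 0.16 1075 [ 0.69714692 -0.33199503  0.13002269] [[0.6970000267028809, -0.03500000014901161], [0.7049999833106995, -0.3319999873638153], [0.8059999942779541, -0.32899999618530273], [0.796999990940094, -0.03200000151991844]]
body rel [-0.03579414 -0.09820777] [0.04014863 0.00260379] 1425
body rel [-0.03958377 -0.0979068 ] [0.0393679  0.09266378] 1920
```

The gripper body measures ±38 × ±96 mm, and the organizer front is at x ≈ 0.70. So pads C and D, near the organizer, are to be gripped lengthwise, and the others crosswise. I start with pad A at (0.528, -0.085).

```bash
python3 -m creep '[[-0.4,-0.9,0,0,0.65],[-0.4,-0.9,0,0,0.65],[-0.4,-0.9,0,0,0.65],[-0.4,-0.9,0,0,0.65],[-0.4,-0.9,0,0,0.65],[0,0,0.1,1,0.65],[0,0,0.1,1,0.65],[0,0,0.1,1,0.65],[0,0,0.1,1,0.65],[0,0,0.1,1,0.65],[0,0,0.1,1,0.65],[0,0,0.1,1,0.65]]' >/dev/null
python3 -m creep '[[0,0,0.1,1,0.65],[0,0,0.1,1,0.65],[0,0,0.1,1,0.65],[0,0,0.1,1,0.65],[0,0,0.1,1,0.65],[0,0,0.1,1,0.65],[0,0,0.1,1,0.65],[0,0,0.1,1,0.65],[0,0,0.1,1,0.65],[0,0,0.1,1,0.65],[0,0,0.1,1,0.65],[0,0,0.1,1,0.65]]' >/dev/null
python3 -m creep '[[0,0,0.1,1,0.65],[0,0,0.1,1,0.65],[0,0,0.1,1,0.65],[0,0,0.1,1,0.65],[0,0,0.1,1,0.65],[0,0,0.1,1,0.65],[0,0,0.1,1,0.65],[0,0,0.1,1,0.65],[0,0,0.1,1,0.65],[0,0,0.1,1,0.65],[0,0,0.1,1,0.65],[0,0,0.1,1,0.65]]'
python3 -c "
from h import *
go(.528,-.085,.006,139.5)"
```

```text
clock: 12.48
position: [0.5306, -0.0729, 0.1041]
ee_rot: [-2.746, -1.525, 0.0]
force: [0.2, 0.3, 0.5]
width: 0.653
gripper_force: 0.0
t 12.5 pos [ 0.5306 -0.0729  0.1041] yaw -31.9 j7 0.13 F [0.2 0.3 0.5] w 0.653 g 0.0
TURN units 2.15 | shift units x -0.27 y 0.15 z 2.45
```

```bash
python3 -m creep '[[0,0,0.3,0.7,0.65],[0,0,0.3,0.7,0.65],[0,0,0.3,0.75,0.65],[-0.27,0.15,0.3,0,0.65],[0,0,0.4,0,0.65],[0,0,0.4,0,0.65],[0,0,0.3,0,0.65],[0,0,0.15,0,0.65],[0,0,0,0,0.65]]'
python3 -m creep '[[0,0,0,0,0],[0,0,0,0,0],[0,0,0,0,0],[0,0,0,0,0],[0,0,0,0,0]]' 40
python3 -c "
from h import *
go(.528,-.085,.006,139.5)"
```

```text
clock: 13.6
position: [0.5275, -0.0866, 0.0064]
ee_rot: [-2.853, -1.315, 0.001]
force: [-0.3, -0.6, -0.3]
width: 0.649
gripper_force: 0.0
clock: 14.22
position: [0.5278, -0.0866, 0.007]
ee_rot: [2.853, 1.315, 0.001]
force: [-0.2, 1.2, 4.5]
width: 0.358
gripper_force: 40.0
t 14.2 pos [ 0.5278 -0.0866  0.007 ] yaw -40.5 j7 0.17 F [-0.2  1.2  4.5] w 0.358 g 40.0
TURN units -0.01 | shift units x 0.03 y -0.02 z 0.02
```

```bash
python3 -m creep '[[0,0,0.06,0,0],[0,0,0,0,0]]' | grep -E 'pos|force'
python3 -m creep '[[-0.15,0,0,0,0],[-0.15,0,0,0,0],[-0.15,0,0,0,0]]' | grep -E 'pos|force'
python3 -m creep '[[-0.15,0,0,0,0],[-0.15,0,0,0,0]]' | grep -E 'pos|force'
```

```text
position: [0.5279, -0.0866, 0.0065]
force: [-9.0, 4.2, 38.9]
gripper_force: 40.0
position: [0.52, -0.1, 0.0066]
force: [4.0, 5.5, 26.1]
gripper_force: 40.0
position: [0.5123, -0.1093, 0.0066]
force: [4.9, 5.9, 25.4]
gripper_force: 40.0
```

Pad A: drag/press is about 7/25, or 0.3, so it is fine and goes in the far bay. Next time I press more gently.

```bash
cat >> h.py <<'E'
TC=np.array([.5974,.1727])
def tray(x,y): 
    c,s=np.cos(YAW),np.sin(YAW); return TC+np.array([c*x-s*y,s*x+c*y])
E
python3 -m creep '[[0,0,-0.3,0,0],[0,0,-0.7,0,0],[0,0,-1,0,0],[0,0,-1,-0.9,0],[0,0,0,-0.9,0],[0,0,0,-0.9,0],[0,0,0,-1,0],[0,0,0,-1,0],[0,0,0,-1,0],[0,0,0,-1,0],[0,0,0,-1,0],[0,0,0,-1,0]]' | grep -E 'pos|force|wid'
python3 -c "
from h import *
go(*tray(.051,0),.013,2.05)"
```

```text
position: [0.5076, -0.1094, 0.1242]
force: [-0.4, 0.6, -1.2]
width: 0.37
gripper_force: 4.0
t 16.6 pos [ 0.5076 -0.1094  0.1242] yaw -5.6 j7 0.53 F [-0.4  0.6 -1.2] w 0.370 g 4.0
TURN units -1.91 | shift units x 6.97 y 3.77 z 2.78
```

The grip has slackened, reading 4 N. I hold still, re-command the force and check.

```bash
python3 -m creep '[[0,0,0,0,0],[0,0,0,0,0],[0,0,0,0,0],[0,0,0,0,0]]' 40 | grep -E 'pos|force|wid'
python3 - <<'E'
from h import *
shot('side','side2.png'); showpads(); go(*tray(.051,0),.013,2.05)
E
```

```text
position: [0.5081, -0.1095, 0.1243]
force: [-0.5, 0.1, -1.4]
width: 0.365
gripper_force: 40.0
xy [0.7829 0.5353] z 0.0144 longaxis 171.1 size 0.092 0.053 px [  9. 154.]
xy [ 0.7294 -0.271 ] z 0.0311 longaxis 90.8 size 0.084 0.004 px [345. 143.]
xy [ 0.6213 -0.291 ] z 0.0223 longaxis 102.3 size 0.047 0.032 px [358. 187.]
xy [ 0.5222 -0.2945] z 0.0225 longaxis 170.6 size 0.046 0.032 px [366. 229.]
xy [0.29   0.5105] z 0.0301 longaxis 179.9 size 0.080 0.006 px [  9. 370.]
t 17.2 pos [ 0.5081 -0.1095  0.1243] yaw -5.7 j7 0.53 F [ 0.3  0.1 -1. ] w 0.365 g 40.0
TURN units -1.95 | shift units x 6.97 y 3.76 z 2.78
```

View pics/side2.png

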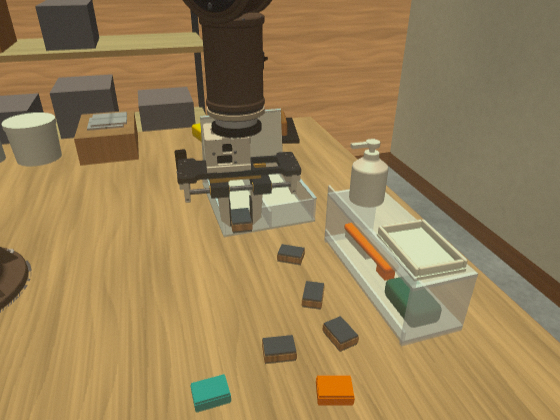

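The pad is still held, at (240,218), possibly a little lower in the fingers. I carry it to the far bay and lower it until there is contact.

```bash
python3 -m creep '[[0,0,0,-0.98,0],[0,0,0,-0.97,0],[0.9,0.47,0,0,0],[0.9,0.47,0,0,0],[0.9,0.47,0,0,0],[0.9,0.47,0,0,0],[0.9,0.47,0,0,0],[0.9,0.47,0,0,0],[0.9,0.47,0,0,0],[0.67,0.47,0,0,0],[0,0,0,0,0]]' | grep -E 'pos|force|wid'
python3 -m creep '[[0,0,0.6,0,0],[0,0,0.6,0,0],[0,0,0.5,0,0],[0,0,0.3,0,0],[0,0,0.2,0,0],[0,0,0,0,0]]' | grep -E 'pos|force|wid'
python3 -c "
from h import *
go(*tray(.051,0),.013,2.05)"
```

```text
position: [0.6488, 0.178, 0.1235]
force: [-0.2, -0.1, -0.7]
width: 0.366
gripper_force: 40.0
position: [0.6483, 0.1745, 0.0362]
force: [-0.5, -0.1, -0.5]
width: 0.365
gripper_force: 40.0
t 19.3 pos [0.6483 0.1745 0.0362] yaw 2.1 j7 0.23 F [-0.5 -0.1 -0.5] w 0.365 g 40.0
TURN units 0.01 | shift units x 0.00 y 0.00 z 0.58
```

```bash
python3 -m creep '[[0,0,0.2,0,0],[0,0,0.1,0,0]]' | grep -E 'pos|force|wid'
python3 -m creep '[[0,0,0.1,0,0],[0,0,0.05,0,0]]' | grep -E 'pos|force|wid'
```

```text
position: [0.6483, 0.1747, 0.0242]
force: [0.1, 0.3, -0.6]
width: 0.364
gripper_force: 40.0
position: [0.6482, 0.1746, 0.0181]
force: [0.5, 0.5, -0.7]
width: 0.363
gripper_force: 40.0
```

```bash
python3 -m creep '[[0,0,0.08,0,0],[0,0,0,0,0.5],[0,0,0,0,0.5],[0,0,0,0,0.5],[0,0,-0.5,0,0.5],[0,0,-1,0,0.5],[0,0,-1,0,0.5],[-1,-0.2,-0.2,0,0.65],[-1,-0.2,0,0,0.65],[-1,-0.2,0,0,0.65],[-1,-0.2,0,0,0.65],[-1,-0.2,0,0,0.65]]' 40 | grep -E 'pos|force|wid'
python3 - <<'E'
from h import *
showpads(); go(.611,-.072,.006,59)
E
```

```text
position: [0.6157, -0.0282, 0.1248]
force: [-0.2, -0.7, 1.1]
width: 0.652
gripper_force: 0.0
xy [0.7835 0.5356] z 0.0144 longaxis 170.9 size 0.090 0.056 px [  9. 154.]
xy [ 0.7303 -0.2721] z 0.0316 longaxis 90.0 size 0.084 0.005 px [345. 143.]
xy [ 0.6219 -0.2911] z 0.0223 longaxis 102.6 size 0.047 0.032 px [358. 187.]
xy [ 0.6125 -0.1956] z 0.0225 longaxis 62.2 size 0.045 0.032 px [318. 195.]
xy [ 0.6109 -0.0724] z 0.0225 longaxis 149.0 size 0.045 0.031 px [267. 200.]
xy [ 0.5219 -0.294 ] z 0.0224 longaxis 170.8 size 0.046 0.031 px [365. 229.]
t 21.4 pos [ 0.6143 -0.0357  0.1255] yaw 1.7 j7 0.49 F [-2.2 -5.5  1.3] w 0.651 g 0.0
TURN units -14.33 | shift units x -0.40 y -0.82 z 2.99
```

```bash
python3 -m creep '[[0,-0.8,0,0,0.65],[0,0,0,-1,0.65],[0,0,0,-1,0.65],[0,0,0,-1,0.65],[0,0,0,-1,0.65],[0,0,0,-1,0.65],[0,0,0,-1,0.65],[0,0,0,-1,0.65]]' >/dev/null
python3 -m creep '[[0,0,0.2,-1,0.65],[0,0,0.2,-1,0.65],[0,0,0.2,-1,0.65],[0,0,0.2,-1,0.65],[0,0,0.2,-1,0.65],[0,0,0.2,-1,0.65],[0,0,0.2,-1,0.65],[0,0,0,-0.35,0.65]]' | grep -E 'pos|force|wid'
python3 -c "
from h import *
go(.611,-.072,.006,59)"
```

```text
position: [0.5837, -0.0281, 0.0678]
force: [0.2, -0.6, -0.7]
width: 0.648
gripper_force: 0.0
t 23.4 pos [ 0.5837 -0.0281  0.0678] yaw 59.5 j7 1.34 F [ 0.2 -0.6 -0.7] w 0.648 g 0.0
TURN units 0.12 | shift units x -1.15 y -0.59 z 1.55
```

```bash
python3 -m creep '[[-0.6,-0.3,0,0.12,0.65],[-0.55,-0.29,0,0,0.65],[0,0,0.5,0,0.65],[0,0,0.5,0,0.65],[0,0,0.35,0,0.65],[0,0,0.18,0,0.65],[0,0,0,0,0.65],[0,0,0,0,0],[0,0,0,0,0],[0,0,0,0,0],[0,0,0,0,0],[0,0,0,0,0]]' 40 | grep -E 'pos|force|wid'
python3 -m creep '[[0,0,0.02,0,0],[0,0,0,0,0]]' | grep -E 'pos|force'
python3 -m creep '[[0.15,0,0,0,0],[0.15,0,0,0,0],[0.15,0,0,0,0]]' | grep -E 'pos|force'
python3 -m creep '[[0.15,0,0,0,0],[0.15,0,0,0,0]]' | grep -E 'pos|force'
```

```text
position: [0.6113, -0.0717, 0.0063]
force: [-0.6, 0.5, 5.1]
width: 0.362
gripper_force: 40.0
position: [0.6114, -0.0717, 0.0062]
force: [-4.2, 0.4, 14.9]
gripper_force: 40.0
position: [0.5975, -0.0632, 0.0063]
force: [2.2, -1.8, 8.0]
gripper_force: 40.0
position: [0.5872, -0.057, 0.0063]
force: [2.7, -1.0, 7.7]
gripper_force: 40.0
```

B is also fine (about 0.35). It goes in the far bay at y = -57 mm.

```bash
python3 -m creep '[[0,0,-0.3,0,0],[0.5,0,-0.7,0,0],[0.5,0,-1,0,0],[0.2,0,-0.8,1,0],[0,0,0,1,0],[0,0,0,1,0],[0,0,0,1,0],[0,0,0,1,0],[0,0,0,1,0],[0,0,0,1,0],[0,0,0,1,0],[0,0,0,1,0]]' | grep -E 'pos|force|wid'
python3 -m creep '[[0,0,0,1,0],[0,0,0,1,0],[0,0,0,1,0],[0,0,0,1,0],[0,0,0,1,0],[0,0,0,0.25,0],[0,0,0,0,0]]' | grep -E 'pos|force|wid'
python3 -c "
from h import *
go(*tray(.051,-.057),.014,2.05)"
```

```text
position: [0.544, -0.0315, 0.1175]
force: [0.0, -0.5, -0.9]
width: 0.363
gripper_force: 40.0
position: [0.5442, -0.0315, 0.1173]
force: [0.7, -0.7, -0.3]
width: 0.366
gripper_force: 40.0
t 28.1 pos [ 0.5442 -0.0315  0.1173] yaw 2.1 j7 0.50 F [ 0.7 -0.7 -0.3] w 0.366 g 40.0
TURN units 0.00 | shift units x 3.63 y 2.79 z 2.58
```

```bash
python3 -m creep '[[0.91,0.7,0,0,0],[0.91,0.7,0,0,0],[0.91,0.7,0,0,0],[0.9,0.69,0,0,0],[0,0,0.5,0,0],[0,0,0.6,0,0],[0,0,0.6,0,0],[0,0,0.5,0,0],[0,0,0.25,0,0],[0,0,0.1,0,0],[0,0,0,0,0]]' | grep -E 'pos|force|wid'
python3 -m creep '[[0,0,0,0,0.5],[0,0,0,0,0.5],[0,0,0,0,0.5],[0,0,-0.5,0,0.5],[0,0,-1,0,0.5],[0,0,-1,0,0.5],[-0.3,-0.8,-0.2,0,0.65],[-0.4,-0.8,0,0,0.65],[-0.6,-0.8,0,0,0.65],[-0.8,-0.8,0,0,0.65],[-1,0,0,0,0.65],[-1,0,0,0,0.65]]' 40 | grep -E 'pos|force|wid'
python3 -m creep '[[-1,0,0,-1,0.65],[0,0,0,-1,0.65],[0,0,0,-1,0.65],[0,0,0,-1,0.65],[0,0,0,-1,0.65],[0,0,0,-1,0.65],[0,0,0,-1,0.65],[0,0,0,-1,0.65],[0,0,0,-1,0.65],[0,0,0,-1,0.65],[0,0,0,-1,0.65],[0,0,0,-1,0.65]]' >/dev/null
python3 -m creep '[[0,0,0,-1,0.65],[0,0,0,-1,0.65],[0,0,0,-1,0.65],[0,0,0,-1,0.65],[0,0,0,-1,0.65],[0,0,0,-1,0.65],[0,0,0,-1,0.65],[0,0,0,-1,0.65]]' | grep -E 'pos|force|wid'
python3 - <<'E'
from h import *
showpads(shot('top','top3.png')); go(.5219,-.2945,.006,81.5)
E
```

```text
position: [0.651, 0.1174, 0.0155]
force: [0.4, -0.1, -0.2]
width: 0.366
gripper_force: 40.0
position: [0.5286, -0.0518, 0.1246]
force: [1.5, -0.3, 0.7]
width: 0.65
gripper_force: 0.0
position: [0.5302, -0.0915, 0.1245]
force: [0.3, 0.3, -1.2]
width: 0.654
gripper_force: 0.0
xy [0.7832 0.5356] z 0.0146 longaxis 169.7 size 0.091 0.056 px [  9. 154.]
xy [ 0.7294 -0.2714] z 0.0317 longaxis 88.5 size 0.083 0.006 px [345. 143.]
xy [ 0.6215 -0.2908] z 0.0221 longaxis 101.5 size 0.047 0.032 px [358. 187.]
xy [0.65  0.115] z 0.0271 longaxis 92.9 size 0.046 0.032 px [184. 191.]
xy [0.6474 0.1748] z 0.0271 longaxis 93.6 size 0.046 0.031 px [159. 195.]
xy [ 0.6113 -0.2047] z 0.0226 longaxis 159.9 size 0.029 0.028 px [322. 194.]
xy [ 0.5218 -0.294 ] z 0.0224 longaxis 172.5 size 0.047 0.031 px [366. 229.]
xy [0.2901 0.5104] z 0.0312 longaxis 179.0 size 0.080 0.005 px [  9. 371.]
t 33.5 pos [ 0.5302 -0.0915  0.1245] yaw 82.3 j7 1.75 F [ 0.4  0.5 -0.6] w 0.650 g 0.0
TURN units 0.19 | shift units x -0.55 y -5.05 z 2.96
```

View pics/top3.png

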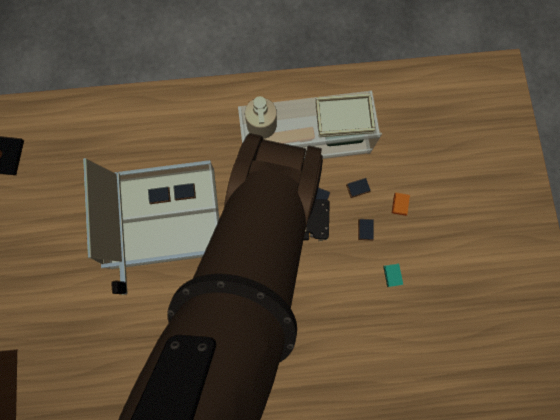

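Two pads lie flat in the far bay, at (159,195) and (184,191). Now pad E.

```bash
python3 -m creep '[[-0.11,-0.9,0.2,0.1,0.65],[-0.11,-1,0.2,0,0.65],[-0.11,-1,0.2,0,0.65],[-0.11,-1,0.2,0,0.65],[-0.11,-1,0.2,0,0.65],[0,-0.15,0.2,0,0.65],[0,0,0,0,0.65]]' | grep -E 'pos|force|wid'
python3 -c "
from h import *
go(.5219,-.2942,.006,81.8)"
```

```text
position: [0.5219, -0.2939, 0.0751]
force: [-0.4, 1.0, 0.9]
width: 0.652
gripper_force: 0.0
t 34.4 pos [ 0.5219 -0.2939  0.0751] yaw 81.5 j7 2.13 F [-0.4  1.   0.9] w 0.652 g 0.0
TURN units -0.07 | shift units x -0.00 y -0.01 z 1.73
```

```bash
python3 -m creep '[[0,0,0.6,0,0.65],[0,0,0.6,0,0.65],[0,0,0.35,0,0.65],[0,0,0.17,0,0.65],[0,0,0,0,0.65],[0,0,0,0,0],[0,0,0,0,0],[0,0,0,0,0],[0,0,0,0,0],[0,0,0,0,0]]' 40 | grep -E 'pos|force|wid'
python3 -m creep '[[0,0,0.02,0,0],[0,0,0,0,0]]' | grep -E 'pos|force'
python3 -m creep '[[0.15,0,0,0,0],[0.15,0,0,0,0],[0.15,0,0,0,0]]' | grep -E 'pos|force'
python3 -m creep '[[0.15,0,0,0,0],[0.15,0,0,0,0]]' | grep -E 'pos|force'
```

```text
position: [0.5226, -0.2942, 0.0067]
force: [-0.8, -0.3, 5.8]
width: 0.364
gripper_force: 40.0
position: [0.5226, -0.2942, 0.0067]
force: [-3.2, 1.7, 15.8]
gripper_force: 40.0
position: [0.5073, -0.2921, 0.0067]
force: [4.9, -1.5, 5.7]
gripper_force: 40.0
position: [0.4954, -0.2903, 0.0067]
force: [5.4, -0.7, 5.2]
gripper_force: 40.0
```

E is coarse (about 1.04) and goes in the near bay.

```bash
python3 -m creep '[[0,0,-0.3,0,0],[0,0.6,-0.7,0,0],[0,1,-1,0,0],[0,1,-0.8,0,0],[0,1,0,0,0],[0,1,0,0,0],[0,1,0,0,0],[0,0,0,1,0],[0,0,0,1,0],[0,0,0,1,0],[0,0,0,1,0],[0,0,0,1,0]]' >/dev/null
python3 -m creep '[[0,0,0,1,0],[0,0,0,1,0],[0,0,0,1,0],[0,0,0,1,0],[0,0,0,1,0],[0,0,0,1,0],[0,0,0,1,0],[0,0,0,1,0],[0,0,0,1,0],[0,0,0,1,0],[0,0,0,1,0],[0,0,0,1,0]]' >/dev/null
python3 -m creep '[[0,0,0,1,0],[0,0,0,1,0],[0,0,0,0.9,0],[0,0,0,0,0]]' | grep -E 'pos|force|wid'
python3 -c "
from h import *
go(*tray(-.051,0),.014,2.05)"
```

```text
position: [0.5251, -0.0676, 0.1177]
force: [0.1, -0.5, -0.4]
width: 0.368
gripper_force: 40.0
t 40.0 pos [ 0.5251 -0.0676  0.1177] yaw 2.0 j7 0.57 F [ 0.1 -0.5 -0.4] w 0.368 g 40.0
TURN units -0.01 | shift units x 5.94 y 0.75 z 2.59
```

```bash
python3 -m creep '[[1,0.12,0,0,0],[1,0.12,0,0,0],[1,0.13,0,0,0],[1,0.13,0,0,0],[1,0.13,0,0,0],[0.94,0.12,0,0,0],[0,0,0.6,0,0],[0,0,0.6,0,0],[0,0,0.6,0,0],[0,0,0.5,0,0],[0,0,0.25,0,0],[0,0,0,0,0]]' | grep -E 'pos|force|wid'
python3 -m creep '[[0,0,0,0,0.5],[0,0,0,0,0.5],[0,0,0,0,0.5],[0,0,-0.5,0,0.5],[0,0,-1,0,0.5],[0,0,-1,0,0.5],[-0.6,0,-0.2,0,0.78],[-1,0,0,0,0.78],[-1,0,0,0,0.78],[-1,0,0,0,0.78],[-1,0,0,0,0.78],[-1,0,0,0,0.78]]' 40 | grep -E 'pos|force|wid'
python3 -m creep '[[-1,0,0,-1,0.78],[-1,0,0,-1,0.78],[0,0,0,-1,0.78],[0,0,0,-1,0.78],[0,0,0,-1,0.78],[0,0,0,-1,0.78],[0,0,0,-1,0.78],[0,0,0,-1,0.78],[0,0,0,-1,0.78],[0,0,0,-1,0.78],[0,0,0,-1,0.78],[0,0,0,-1,0.78]]' >/dev/null
python3 -m creep '[[0,0,0,-1,0.78],[0,0,0,-1,0.78],[0,0,0,-1,0.78],[0,0,0,-1,0.78],[0,0,0,-1,0.78],[0,0,0,-0.5,0.78]]' | grep -E 'pos|force|wid'
python3 - <<'E'
from h import *
showpads(); go(.6124,-.1955,.006,72)
E
```

```text
position: [0.547, 0.1704, 0.0152]
force: [0.1, -0.3, -1.3]
width: 0.366
gripper_force: 40.0
position: [0.5542, -0.0556, 0.1239]
force: [1.2, -1.0, -0.5]
width: 0.777
gripper_force: 0.0
position: [0.5598, -0.1341, 0.1238]
force: [-0.2, -0.6, 0.1]
width: 0.783
gripper_force: 0.0
xy [0.7836 0.5367] z 0.0145 longaxis 169.1 size 0.089 0.055 px [  9. 154.]
xy [ 0.6219 -0.2908] z 0.0223 longaxis 102.9 size 0.045 0.031 px [359. 187.]
xy [0.6502 0.1156] z 0.0272 longaxis 90.6 size 0.046 0.031 px [184. 191.]
xy [0.6471 0.1746] z 0.0275 longaxis 91.5 size 0.046 0.030 px [159. 195.]
xy [0.5464 0.1689] z 0.0272 longaxis 92.5 size 0.046 0.031 px [163. 237.]
xy [0.2873 0.5101] z 0.0307 longaxis 179.9 size 0.075 0.005 px [  9. 372.]
t 45.4 pos [ 0.56   -0.1339  0.1238] yaw 72.1 j7 1.67 F [ 0.2 -1.   0.1] w 0.781 g 0.0
TURN units 0.02 | shift units x -1.72 y -1.06 z 2.94
```

Run:
```python
from h import *
d=shot('side');P=world(d);px=d['pixels'].astype(int)
m=(px.max(-1)<95)&(P[...,2]>.012)&(P[...,2]<.03)&(P[...,0]>.45)&(P[...,0]<.68)&(P[...,1]<0)&(d['z_map']>0)
n,l,s,c=cv2.connectedComponentsWithStats(m.astype(np.uint8))
for i in range(1,n):
    if s[i,4]>60:
        q=P[l==i]; r=cv2.minAreaRect(q[:,:2].astype(np.float32)); print(c[i].round(),np.round(r[0],4),np.round(r[1],3),r[2],q[:,2].max())
```

```text
[313. 292.] [ 0.6134 -0.1959] [0.048 0.031] 63.683189392089844 0.02387094528845518
[340. 330.] [ 0.6228 -0.2916] [0.034 0.046] 11.504579544067383 0.024090029436889038
```

```bash
python3 -m creep '[[-0.6,-0.36,0.2,0,0.78],[-0.6,-0.36,0.3,0,0.78],[-0.54,-0.36,0.4,0,0.78],[0,0,0.6,0,0.78],[0,0,0.6,0,0.78],[0,0,0.5,0,0.78],[0,0,0.25,0,0.78],[0,0,0.08,0,0.78],[0,0,0,0,0.78]]' | grep -E 'pos|force|wid'
python3 -m creep '[[0,0,0,0,0],[0,0,0,0,0],[0,0,0,0,0],[0,0,0,0,0],[0,0,0,0,0],[0,0,0,0,0]]' 40 | grep -E 'pos|force|wid'
python3 -m creep '[[0,0,0.02,0,0],[0,0,0,0,0]]' | grep -E 'pos|force'
python3 -m creep '[[0.15,0,0,0,0],[0.15,0,0,0,0],[0.15,0,0,0,0]]' | grep -E 'pos|force'
python3 -m creep '[[0.15,0,0,0,0],[0.15,0,0,0,0]]' | grep -E 'pos|force'
```

```text
position: [0.6137, -0.1957, 0.0068]
force: [0.6, -0.1, 0.1]
width: 0.777
gripper_force: 0.0
position: [0.6136, -0.1956, 0.0067]
force: [0.0, 0.3, 6.0]
width: 0.532
gripper_force: 37.8
position: [0.6137, -0.1956, 0.0066]
force: [-3.4, 2.1, 13.9]
gripper_force: 37.8
position: [0.5986, -0.191, 0.0067]
force: [3.5, -1.5, 5.1]
gripper_force: 38.0
position: [0.5872, -0.1874, 0.0067]
force: [4.2, -1.5, 4.9]
gripper_force: 38.0
```

C is coarse (about 0.91) and goes in the near bay lengthwise at y = -71 mm, released just above pad E's top.

```bash
python3 -m creep '[[0,0,-0.3,0,0],[0.2,0,-0.7,0,0],[0.2,0.4,-1,0,0],[0,1,-0.8,-1,0],[0,1,0,-1,0],[0,1,0,-1,0],[0,1,0,-1,0],[0,1,0,-1,0],[0,0,0,0,0]]' | grep -E 'pos|force|wid'
python3 -c "
from h import *
go(*tray(-.051,-.071),.028,92.05)"
```

```text
position: [0.6087, 0.0345, 0.1175]
force: [-0.2, -0.4, -0.6]
width: 0.532
gripper_force: 37.9
t 49.3 pos [0.6087 0.0345 0.1175] yaw 92.4 j7 1.69 F [-0.2 -0.4 -0.6] w 0.532 g 37.9
TURN units 0.08 | shift units x 1.43 y 1.69 z 2.24
```

```bash
python3 -m creep '[[0.7,0.8,0,0.08,0],[0.73,0.89,0,0,0],[0,0,0.5,0,0],[0,0,0.6,0,0],[0,0,0.6,0,0],[0,0,0.4,0,0],[0,0,0.14,0,0],[0,0,0,0,0],[0,0,0,0,0.6],[0,0,0,0,0.6],[0,0,0,0,0.6]]' | grep -E 'pos|force|wid'
python3 -m creep '[[0,0,-0.6,0,0.6],[0,0,-1,0,0.6],[0,0,-0.8,0,0.78],[-0.2,-1,0,-0.5,0.78],[-0.2,-1,0,-0.5,0.78],[-0.2,-1,0,-0.5,0.78],[-0.2,-1,0,-0.5,0.78],[-0.2,-1,0,-0.5,0.78],[0,-1,0,0,0.78],[0,-1,0,0,0.78]]' >/dev/null
python3 -m creep '[[0,-1,0,0,0.78],[0,-1,0,0,0.78],[0,0,0,0,0.78],[0,0,0,0,0.78]]' | grep -E 'pos|force|wid'
python3 - <<'E'
from h import *
showpads(); go(.622,-.2915,.006,102.3)
shot('top','top4.png')
d=shot('side');P=world(d);px=d['pixels'].astype(int)
m=(px.max(-1)<95)&(P[...,2]>.012)&(P[...,2]<.03)&(P[...,0]>.45)&(P[...,0]<.68)&(P[...,1]<0)&(d['z_map']>0)
n,l,s,c=cv2.connectedComponentsWithStats(m.astype(np.uint8))
for i in range(1,n):
    if s[i,4]>60:
        q=P[l==i]; r=cv2.minAreaRect(q[:,:2].astype(np.float32)); print(c[i].round(),np.round(r[0],4),np.round(r[1],3),r[2],q[:,2].max())
E
```

```text
position: [0.5501, 0.0957, 0.0284]
force: [0.2, -0.6, -0.3]
width: 0.6
gripper_force: 0.0
position: [0.6416, -0.2553, 0.1237]
force: [-0.3, 0.5, 1.2]
width: 0.782
gripper_force: 0.0
xy [0.7828 0.5343] z 0.0146 longaxis 172.5 size 0.091 0.053 px [  9. 154.]
xy [0.6501 0.1153] z 0.0276 longaxis 91.8 size 0.044 0.030 px [184. 191.]
xy [0.6472 0.1749] z 0.0276 longaxis 93.1 size 0.045 0.031 px [159. 195.]
xy [0.5489 0.0941] z 0.0278 longaxis 83.9 size 0.046 0.029 px [196. 233.]
xy [0.5465 0.1686] z 0.0274 longaxis 92.8 size 0.045 0.030 px [163. 237.]
t 52.5 pos [ 0.6418 -0.2545  0.1238] yaw 101.7 j7 2.28 F [ 0.   0.4 -0.5] w 0.782 g 0.0
TURN units -0.14 | shift units x 0.68 y -0.80 z 2.94
[340. 330.] [ 0.6228 -0.2916] [0.033 0.047] 11.646398544311523 0.0236627212654571
```

View pics/top4.png

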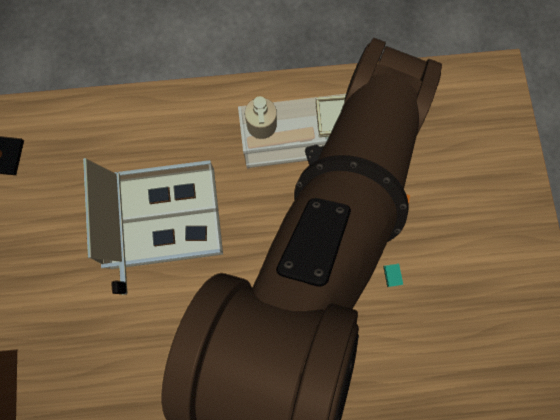

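Four pads lie flat in the bays. The last pad, D, has not moved.

```bash
python3 -m creep '[[0.34,-0.4,0,-0.14,0.78],[0.34,-0.4,0.1,0,0.78],[0,0,0.6,0,0.78],[0,0,0.7,0,0.78],[0,0,0.7,0,0.78],[0,0,0.5,0,0.78],[0,0,0.25,0,0.78],[0,0,0.08,0,0.78],[0,0,0,0,0.78]]' | grep -E 'pos|force|wid'
python3 -m creep '[[0,0,0,0,0],[0,0,0,0,0],[0,0,0,0,0],[0,0,0,0,0],[0,0,0,0,0],[0,0,0,0,0]]' 40 | grep -E 'pos|force|wid'
python3 -m creep '[[0,0,0.02,0,0],[0,0,0,0,0]]' | grep -E 'pos|force'
python3 -m creep '[[0.15,0,0,0,0],[0.15,0,0,0,0],[0.15,0,0,0,0]]' | grep -E 'pos|force'
python3 -m creep '[[0.15,0,0,0,0],[0.15,0,0,0,0]]' | grep -E 'pos|force'
```

```text
position: [0.6221, -0.2932, 0.0073]
force: [0.2, 0.7, 1.6]
width: 0.778
gripper_force: 0.0
position: [0.6219, -0.2929, 0.0071]
force: [-1.1, 1.6, 6.6]
width: 0.515
gripper_force: 40.0
position: [0.6219, -0.2929, 0.007]
force: [-3.1, 2.5, 12.8]
gripper_force: 40.0
position: [0.6058, -0.2971, 0.0071]
force: [2.4, 0.8, 6.9]
gripper_force: 40.0
position: [0.5941, -0.2997, 0.007]
force: [2.8, -0.1, 6.4]
gripper_force: 40.0
```

D reads 0.44, so I repeat the drag with a firmer press to be sure.

```bash
python3 -m creep '[[0,0,0.04,0,0],[0.1,0,0,0,0],[0.15,0,0,0,0],[0.15,0,0,0,0]]' | grep -E 'pos|force'
python3 -m creep '[[0.15,0,0,0,0],[0.15,0,0,0,0]]' | grep -E 'pos|force'
```

```text
position: [0.5806, -0.3036, 0.007]
force: [4.4, 0.2, 15.4]
gripper_force: 40.0
position: [0.5689, -0.3063, 0.007]
force: [3.7, 0.7, 16.6]
gripper_force: 40.0
```

D is fine (0.25). It goes crosswise in the far bay at y = -104 mm.

```bash
python3 -m creep '[[0,0,-0.3,0,0],[0,0,-0.7,0,0],[0,0.6,-1,0,0],[0,1,-0.8,0,0],[0,1,0,0,0],[0,1,0,0,0],[0.3,1,0,0,0],[0.3,1,0,0,0],[0.3,1,0,0,0],[0,0,0,1,0],[0,0,0,1,0],[0,0,0,1,0]]' >/dev/null
python3 -m creep '[[0,0,0,1,0],[0,0,0,1,0],[0,0,0,1,0],[0,0,0,1,0],[0,0,0,1,0],[0,0,0,1,0],[0,0,0,1,0],[0,0,0,1,0],[0,0,0,1,0],[0,0,0,1,0],[0,0,0,1,0],[0,0,0,1,0]]' >/dev/null
python3 -m creep '[[0,0,0,1,0],[0,0,0,1,0],[0,0,0,1,0],[0,0,0,1,0],[0,0,0,1,0],[0,0,0,1,0],[0,0,0,1,0],[0,0,0,1,0],[0,0,0,1,0],[0,0,0,1,0],[0,0,0,0,0]]' | grep -E 'pos|force|wid'
python3 -c "
from h import *
go(*tray(.051,-.104),.014,2.05)"
```

```text
position: [0.4736, -0.0547, 0.1163]
force: [0.1, -0.5, -0.4]
width: 0.519
gripper_force: 40.0
t 60.4 pos [ 0.4736 -0.0547  0.1163] yaw 2.3 j7 0.51 F [ 0.1 -0.5 -0.4] w 0.519 g 40.0
TURN units 0.05 | shift units x 2.97 y 4.57 z 2.56
```

```bash
python3 -m creep '[[0.9,0.7,0,0.05,0],[0.9,0.8,0,0,0],[0.8,0.8,0,0,0],[0.37,0.8,0,0,0],[0,0.8,0,0,0],[0,0.67,0,0,0],[0,0,0,0,0]]' | grep -E 'pos|force|wid'
python3 -m creep '[[0,0,0.4,0,0],[0,0,0.5,0,0],[0,0,0.5,0,0],[0,0,0.3,0,0],[0,0,0,0,0]]' | grep -E 'pos|force|wid'
python3 - <<'E'
from h import *
go(*tray(.051,-.104),.014,2.05)
E
```

```text
position: [0.6535, 0.0704, 0.1159]
force: [-0.3, 0.3, -2.0]
width: 0.516
gripper_force: 40.0
position: [0.6514, 0.0704, 0.047]
force: [-1.0, -0.3, -1.5]
width: 0.513
gripper_force: 40.0
t 61.9 pos [0.6514 0.0704 0.047 ] yaw 2.0 j7 0.36 F [-1.  -0.3 -1.5] w 0.513 g 40.0
TURN units -0.00 | shift units x 0.00 y 0.02 z 0.83
```

```bash
python3 -m creep '[[0,0.02,0.4,0,0],[0,0,0.25,0,0],[0,0,0.13,0,0],[0,0,0,0,0]]' | grep -E 'pos|force|wid'
python3 -m creep '[[0,0,0,0,0.56],[0,0,0,0,0.56],[0,0,0,0,0.56],[0,0,0,0,0.56]]' | grep -E 'pos|force|wid'
python3 -m creep '[[0,0,-0.4,0,0.56],[0,0,-1,0,0.56],[0,0,-1,0,0.56],[0,0,-1,0,0.5],[-0.5,-0.9,-0.6,0,0.5],[-0.5,-1,0,0,0.5],[-0.5,-1,0,0,0.5],[-0.5,-1,0,0,0.5],[0,-1,0,0,0.5],[0,-0.3,0,0,0.5],[0,0,0,0,0.5]]' | grep -E 'pos|force|wid'
python3 - <<'E'
from h import *
d=shot('top','top5.png');showpads(d);P=world(d);px=d['pixels'].astype(int);v,u=np.mgrid[0:420,0:560]
m=(u>105)&(u<135)&(v>270)&(v<300)&(P[...,2]>.11)&(P[...,2]<.14)
q=P[m];print('grip',q.mean(0),len(q),cv2.minAreaRect(q[:,:2].astype(np.float32)))
go(.4385,.2494,.085,92.05)
E
```

```text
position: [0.6528, 0.0705, 0.0167]
force: [0.2, 0.2, 0.2]
width: 0.516
gripper_force: 40.0
position: [0.6531, 0.0706, 0.0173]
force: [0.5, -0.5, -0.0]
width: 0.56
gripper_force: 0.0
position: [0.4483, -0.0165, 0.1779]
force: [0.1, -0.1, 0.7]
width: 0.502
gripper_force: 0.0
xy [0.7832 0.5339] z 0.0146 longaxis 173.1 size 0.093 0.054 px [  9. 154.]
xy [ 0.7298 -0.2712] z 0.0320 longaxis 90.7 size 0.084 0.004 px [345. 143.]
xy [0.6517 0.0686] z 0.0272 longaxis 2.4 size 0.046 0.030 px [204. 188.]
xy [0.6516 0.1163] z 0.0273 longaxis 95.8 size 0.048 0.030 px [183. 189.]
xy [0.6471 0.1749] z 0.0273 longaxis 92.3 size 0.046 0.032 px [159. 195.]
xy [0.5462 0.1808] z 0.0280 longaxis 3.5 size 0.030 0.022 px [157. 237.]
xy [0.2902 0.5099] z 0.0306 longaxis 0.9 size 0.080 0.006 px [  9. 370.]
grip [0.43849579 0.2473852  0.12141669] 107 ((0.4390064477920532, 0.24826152622699738), (0.0258070919662714, 0.014502429403364658), 6.623071670532227)
t 64.3 pos [ 0.4492 -0.0164  0.1779] yaw 2.1 j7 0.29 F [-0.1  0.2 -0.8] w 0.496 g 0.0
TURN units -22.49 | shift units x 0.03 y 6.65 z 2.32
```

View pics/top5.png

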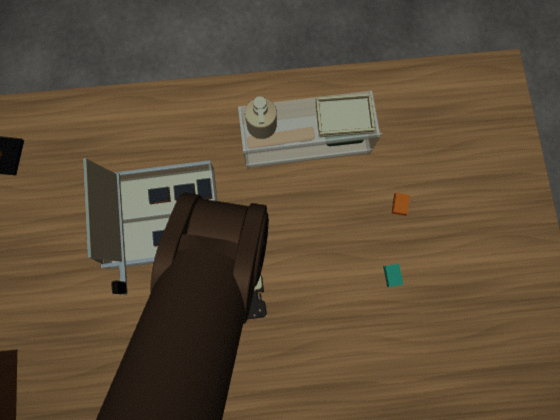

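Three pads lie flat in the far bay, and the near-bay pads are undisturbed. Now I close the cover.

```bash
python3 -m creep '[[0,0,0,-1,0.4],[0,0,0,-1,0.4],[0,0,0,-1,0.4],[0,0,0,-1,0.4],[0,0,0,-1,0.4],[0,0,0,-1,0.4],[0,0,0,-1,0.4],[0,0,0,-1,0.4],[0,0,0,-1,0.4],[0,0,0,-1,0.4],[0,0,0,-1,0.4],[0,0,0,-1,0.4]]' >/dev/null
python3 -m creep '[[0,0,0,-1,0.4],[0,0,0,-1,0.4],[0,0,0,-1,0.4],[0,0,0,-1,0.4],[0,0,0,-1,0.4],[0,0,0,-1,0.4],[0,0,0,-1,0.4],[0,0,0,-1,0.4],[0,0,0,-1,0.4],[0,0,0,-1,0.4],[0,0,0,-0.49,0.4]]' >/dev/null
python3 -m creep '[[0,0.65,0,0,0.4],[0,1,0,0,0.4],[0,1,0,0,0.4],[0,1,0,0,0.4],[0,1,0,0,0.4],[0,1,0,0,0.4],[0,1,0,0,0.4],[0,0,0,0,0.4],[0,0,0,0,0.4]]' | grep -E 'pos|force|wid'
python3 -c "
from h import *
go(.4385,.2485,.085,92.05)"
```

```text
position: [0.4391, 0.2487, 0.1769]
force: [-0.3, -1.4, 0.2]
width: 0.397
gripper_force: 0.0
t 68.3 pos [0.4391 0.2487 0.1769] yaw 92.0 j7 1.16 F [-0.3 -1.4  0.2] w 0.397 g 0.0
TURN units -0.02 | shift units x 0.02 y -0.00 z 2.30
```

```bash
python3 -m creep '[[0,0,0.6,0,0.4],[0,0,0.6,0,0.4],[0,0,0.6,0,0.4],[0,0,0.4,0,0.4],[0,0,0.1,0,0.4],[0,0,0,0,0.4],[0,0,0,0,0],[0,0,0,0,0],[0,0,0,0,0],[0,0,0,0,0]]' 25 | grep -E 'pos|force|wid'
python3 -m creep '[[0,-0.3,0,0,0],[0,-0.5,0,0,0],[0,-0.5,0,0,0],[0,-0.5,0,0,0],[0,-0.5,0,0,0],[0,-0.5,0,0,0],[0,-0.5,0,0,0],[0,-0.5,0,0,0]]' | grep -E 'pos|force|wid'
python3 -m creep '[[0,-0.5,0,0,0],[0,-0.4,0,0,0],[0,-0.2,0,0,0],[0,-0.08,0,0,0],[0,0,0,0,0],[0,0,0,0,0]]' | grep -E 'pos|force|wid'
```

```text
position: [0.4389, 0.2492, 0.0855]
force: [-1.2, -0.1, 3.9]
width: 0.151
gripper_force: 25.0
position: [0.4444, 0.0959, 0.0854]
force: [2.3, 3.0, 4.0]
width: 0.154
gripper_force: 25.0
position: [0.446, 0.0501, 0.0854]
force: [1.4, 3.8, 7.7]
width: 0.152
gripper_force: 25.0
```

```bash
python3 -m creep '[[0,-0.08,0,0,0],[0,0,0,0,0],[0,0,0,0,0]]' | grep -E 'pos|force|wid'
python3 -m creep '[[0,0,0,0,0.4],[0,0,0,0,0.4],[0,0,0,0,0.4],[0,0,-1,0,0.4],[0,0,-1,0,0.4],[0,0,-1,0,0.4],[1,-1,-1,0,0.4],[1,-1,-0.5,0,0.4],[0,-1,0,0,0.4],[0,-1,0,0,0.4],[0,-1,0,0,0.4],[0,-1,0,0,0.4]]' | grep -E 'pos|force|wid'
python3 - <<'E'
from h import *
d=shot('top');P=world(d);v,u=np.mgrid[0:420,0:560]
m=(u>195)&(u<232)&(v>255)&(v<295)&(P[...,2]>.105)&(P[...,2]<.14)
q=P[m];print('grip',q.mean(0),len(q))
shot('side','side6.png')
E
```

```text
position: [0.4461, 0.0499, 0.0854]
force: [0.0, 15.7, 6.3]
width: 0.152
gripper_force: 25.0
position: [0.3773, -0.1933, 0.2611]
force: [1.0, 0.3, -0.5]
width: 0.401
gripper_force: 0.0
grip [0.44534148 0.04927002 0.12197424] 98
```

View pics/side6.png

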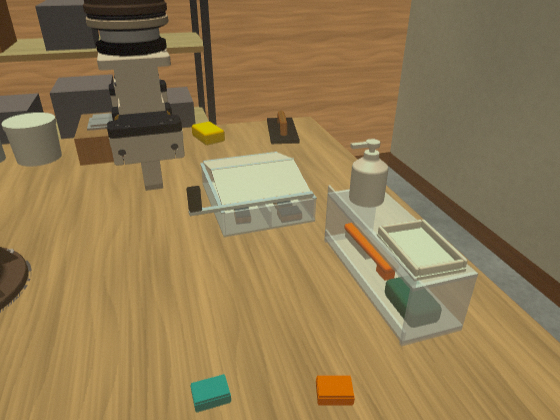

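The cover is closed, with the grip back at its starting point at (194,199). The pads show through the tray at (242,213) and (289,211), the plank is clear, and the organizer things and look-alikes have not moved. The gripper is free.

```bash
python3 -c "
from cell import sign_off; print(sign_off())"
```

```text
the job is handed in; nothing more can be done
None
```

The job is done and handed in: all five pads found on the plank are put away (three fine in the far bay, two coarse in the near bay), the cover is fully closed and released, and the organizer things and look-alikes were left alone.

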